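Check a recess depth on the tilted block with the spring-probe depth gauge

TASK

Before the wooden block comes out of the tilting vise, check the depth of its widest recess, the middle one: draw the depth gauge forward out of its slot in the rack and hold it on the block's sloping face with the probe standing on the bottom of that recess and the foot lying flat on the wood, along the length of the block, pressing only lightly, with about 5 to 10 N. Finish while still holding the gauge there, without letting go. Do not drop the gauge, and leave the vise's setting and the other things on the bench as they are.

Things in the scene. Friction and masses are not known exactly. Their poses are not given: they have to be found in the camera images.
- gauge: Black spring-probe depth gauge, about 160 g, hanging upright in one of the rack's two slots. Origin: centre of the underside of its steel foot; z up the gauge, y along the foot, -x out of the display. Foot 18 x 64 x 12 mm (x, y, z), round neck 12 mm thick from z = 12 to 30 mm, housing 22 x 40 mm (x, y) from z = 30 to 108 mm, with a stub 8 mm thick on top to 115 mm.
- gauge_grip (a point): Where to grip the gauge: midway between the ribbed flat sides of the housing (at y = +-20 mm, so 40 mm apart, ribs 75 to 104 mm above the foot's underside); 92 mm above the foot's underside; axes as the gauge.
- gauge_neck (a point): Middle of the gauge's 12 mm neck, 21 mm above the foot's underside. At the start the neck stands in the slot, the housing's lower end resting on the top board and the foot 10 mm below that board, so the gauge cannot be lifted out, only drawn out forward.
- probe_tip (a point): Round tip of the 4 mm thick sprung probe in the middle of the foot's underside: 14 mm below it when out; it slides up along the gauge's z.
- plunger (a joint): How far the probe is pushed in, m: 0 fully out (tip 14 mm below the foot), 0.0135 at most. Its spring takes 0.9 N to start and about 1.3 N at 6 mm.
- rack: Fixed plywood rack 110 x 230 x 110 mm (x, y, z). Origin: centre of its underside; z up; the slot mouths face its -x side, towards the robot. Slots 16 mm wide at y = +50 and -50 mm run through its 8 mm top board (z = 102 to 110 mm) from the front edge back to x = 0. The gauge's neck starts 12 mm in front of the closed end of either slot; fixed scissors (to z = 156 mm) hang in the other.
- rack_mouth (a point): Middle of the front top edge of the rack's top board, 46 mm in front of and 110 mm above the rack's origin; axes as the rack. The gauge's foot is clear when its centre is more than 9 mm in front of this edge: draw the gauge at least 50 mm forward, along the rack's -x, before lifting it.
- work: Light wooden block held in the vise, 41 x 112 x 32 mm (x, y, z). Origin: centre of its underside; z square to its upper face, y along its length. The face slopes down towards the vise's front and stands 12 mm proud of the jaws. On its centre-line are three round blind recesses 8 mm deep: the widest, 13 mm across, in the middle, and 8 mm ones 34 mm either side; pencil lines cross at each.
- recess (a point): Centre of the mouth of the widest recess, in the block's upper face; axes as the block.
- recess_floor (a point): Centre of the bottom of the widest recess, 8 mm below its mouth; axes as the block. With the probe on it and the foot flat the plunger reads about 0.0055 to 0.006.
- vise_tilt (a joint): Tilt of the vise bed with the block, 0.17 to 0.42 rad: 0 would be level, positive tips the upper face towards the vise's front (its -x side, towards the robot). Clamped by its knob: it holds against ordinary pressure.
- vise: Fixed small grey tilting vise, base 130 x 120 mm, tilt axis 64 mm up along its y; origin: centre of the base's underside; its screw and T-bar look to its -x side.
- tape: Bystander: roll of masking tape 104 x 102 x 25 mm, lying flat. Origin: centre of its underside.
- pencil: Bystander: pencil 7 x 136 x 7 mm lying on the bench. Origin: middle of its underside.
- sander: Bystander: sanding block 57 x 101 x 27 mm. Origin: centre of its underside.
- tweezer: Bystander: tweezers 15 x 122 x 4 mm lying flat. Origin: middle of the underside.
- mug: Bystander: white mug 79 x 114 x 89 mm behind the work. Origin: centre of its underside.
There are look-alikes about, which are no part of the job. What is shaped like the gauge but red or yellow is not meant.

How it is judged (in metres and radians):
On the way:
1. the gauge has been drawn out past the front edge of the rack and is carried by the fingers alone (x of gauge in the frame of rack below -0.052 m and contact force between gauge and the fingers above 2 N and contact force between gauge and rack below 0.1 N), for 0.1 s.
At the end, for the whole second after the job is handed in: Gauge still in the fingers, at rest; probe tip within 6 mm of the centre of the widest recess's floor and pushed in 4.5 to 7 mm (foot flat); square to the face within 0.06 rad, foot along the block within 0.17 rad; presses on the block with 2 to 15 N; the rack carries none of it (distance between probe_tip and recess_floor below 0.006 m and value of joint plunger between 0.0045 and 0.007 m and angle between the z axis of gauge and the z axis of work, either way round below 0.06 rad and angle between the y axis of gauge and the y axis of work, either way round below 0.17 rad and contact force between gauge and work between 2 and 15 N and contact force between gauge and the fingers above 2 N and contact force between gauge and rack below 0.1 N and linear speed of gauge below 0.01 m/s); the arm keeps its last pose, push and grip.
It fails at once if the gauge is pressed on the block with more than 30 N (contact force between gauge and work above 30 N).
It fails at once if the gauge is dropped or laid on the bench (height (world z) of gauge below 0.03 m).
It fails at once if the vise's tilt is shifted (distance of recess from where it was at the start of the episode above 0.004 m).
It fails at once if a bystander is pushed aside (distance of any of tape, sander, tweezer, mug from where it was at the start of the episode above 0.02 m or distance of pencil from where it was at the start of the episode above 0.03 m).
It also fails if it takes over 45 s, if anything falls off the work surface, if the arm or the gripper's body presses on something with over 40 N, if the wrist force passes 120 N, or if a joint passes its speed limit or range.

ROBOT

A 6-joint arm with a two-finger parallel gripper is mounted at the origin on a cart in front of the work surface, level with it; the furniture and walls round the work are solid. World frame = base frame: x ahead of the robot, y to its left, z up, the work surface at z = 0. Lengths are in mm, angles in rad, forces in N, time in s.
With the tool pointing down it reaches from about 275 to 825 mm from the base axis. Payload 5.2 kg.
Tool frame: the origin (TCP) lies at the very end of the fingers, on their centre line; the grasp point (between the pads) lies 19 mm behind it; z points along the fingers, y is the line along which they close (so a half turn about z gives the same grasp; the last joint's range is limited). The gripper opens to 93 mm and grips with 3 to 60 N. Pads are 15 mm wide; open, the fingers measure 128 mm over their backs; the gripper's body (75 mm by 188 mm) begins 65 mm behind the grasp point.
Start: joints at [-1.319, 0.259, 1.535, -0, 1.348, -0.203], TCP at [241.626, -494.087, 218.653] pointing down, gripper open.
Joint ranges: [-3.14, 3.14], [-0.91, 2.08], [0.19, 2.58], [-1.22, 4.36], [0.22, 2.71], [-3.12, 3.12]. Speed limits (rad/s): [2.57, 2.57, 3.14, 3.14, 3.14, 3.14].

INTERFACE

Orientations are given as [roll, pitch, yaw] about the fixed x, y, z axes, in that order (R = Rz(yaw) Ry(pitch) Rx(roll)).
In Python, from bench import robot gives the robot as it stands. The module is installed in compiled form; this text tells all that it offers. Calls block until the motion is done:
- robot.move_ptp(position, orientation): joint-space move of the TCP to a pose.
- robot.move_linear(position, ori=None, speed=150, f_stop=None): straight line of the TCP; ori=None keeps the orientation; speed is the mean speed in mm/s. With f_stop (N) it stops when the force on the tool has changed by that much, and returns True; else False.
- robot.move_j(angles): joint-space move.
- robot.move_gripper(opening): opening from 0.0 (shut) to 1.0 (fully open); the grip force is fixed at half the most; returns when the fingers have stopped.
- robot.sleep(seconds).
- robot.inverse_kinematics(position, orientation): joint angles nearest the present ones, or None.
- robot.get_image(name): name is "side" or "top"; returns a dict with "img" (480x640x3 uint8, blue, green, red), "fovy" (degrees; the focal length in pixels is half the picture's height over the tangent of half this angle, whatever the lens; pixels are square), "cx", "cy" (the principal point, pixels), "eye" and "orientation" of the camera in the world. Camera axes: x right, y down, z forward; pixel columns grow to the right and rows downward; lengths in mm; the calibration is good to about 2 mm. A picture is of the moment at which its call begins. There is no depth.
A pose or a line that the arm cannot do raises robot.MotionError and nothing moves.
- robot.hand_in(): hands the job in; it is judged then, once.
Readings, each from a call of its own:
- robot.current_t(): time.
- robot.current_qpos(): joint angles.
- robot.current_joint_vel(): joint speeds.
- robot.current_joint_efforts(): joint torques, N m.
- robot.current_tcp_pos(): TCP position.
- robot.current_eef_rot(): TCP orientation.
- robot.current_contact_force(): force on the tool from outside, world axes, zero at the start.
- robot.current_ft_torque(): the same for the moment, N m.
- robot.current_gripper_width(): opening from 0.0 (shut) to 1.0 (fully open).
- robot.current_finger_force(): force on a finger pad.
Only numpy, scipy, OpenCV 4.12 (cv2) and the standard library are available. Lean on these libraries where they do the work, as an engineer would, in place of code of your own. Each camera call takes 0.05 s, during which the arm holds its last target. There are 200 camera calls.

## Working session

There is one attempt and no reset: what is moved stays moved. The work goes in short steps, each a Python script; the robot and the scene stay as the last script left them, time stands still between calls to the robot, and variables do not carry over. Pictures are saved under pics/ and viewed, at most 10 in all, crops included, and the job is handed in when it is done.

```bash
mkdir -p pics; cat > h.py <<'E'
import numpy as np, cv2
from scipy.spatial.transform import Rotation as R
from bench import robot
def cam(n):
    d=robot.get_image(n); return d
def ray(d,u,v):
    f=240/np.tan(np.radians(d["fovy"])/2)
    M=np.array(d["orientation"],float)
    M=R.from_euler('xyz',M).as_matrix() if M.size==3 else M
    r=M@np.array([(u-d["cx"])/f,(v-d["cy"])/f,1]); return np.array(d["eye"],float),r/np.linalg.norm(r)
def plane(d,u,v,z):
    e,r=ray(d,u,v); return e+r*(z-e[2])/r[2]
def proj(d,p):
    f=240/np.tan(np.radians(d["fovy"])/2)
    M=R.from_euler('xyz',d["orientation"]).as_matrix()
    q=M.T@(np.array(p)-d["eye"]); return np.array([d["cx"]+f*q[0]/q[2],d["cy"]+f*q[1]/q[2]])
def tri(d1,p1,d2,p2):
    e1,r1=ray(d1,*p1); e2,r2=ray(d2,*p2)
    s=np.linalg.lstsq(np.stack([r1,-r2],1),e2-e1,rcond=None)[0]
    a,b=e1+s[0]*r1,e2+s[1]*r2; return (a+b)/2,np.linalg.norm(a-b)
E
python3 - <<'E'
from h import *
for n in("side","top"):
    d=cam(n); cv2.imwrite(f"pics/{n}0.png",d["img"]); print({k:d[k] for k in d if k!="img"})
print(robot.current_t())
E
```

```text
{'fovy': 50.4607861746336, 'cx': 312.3235038769199, 'cy': 240.5199035631706, 'eye': array([ 113.1304212 , 1005.88823689,  787.71951959]), 'orientation': array([-2.12779225e+00, -1.35183184e-03, -2.74052577e+00])}
{'fovy': 48.85237893202692, 'cx': 322.4746744224371, 'cy': 247.80319586538585, 'eye': array([ 358.57275259,   -4.77025717, 1726.68591698]), 'orientation': array([-3.02649844,  0.00644495, -1.56344936])}
0.1
```

View pics/side0.png

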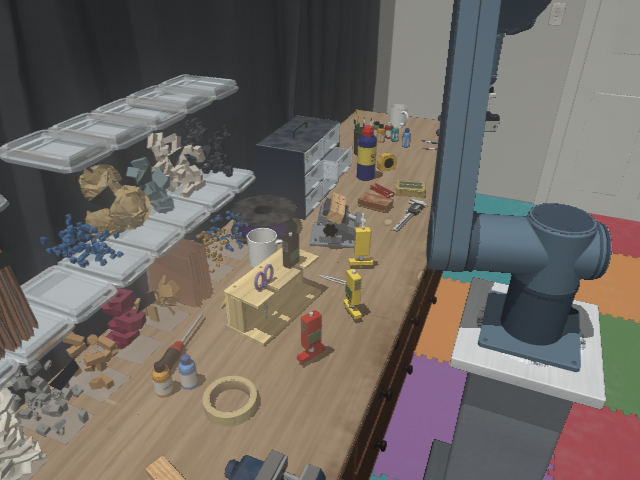

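View pics/top0.png

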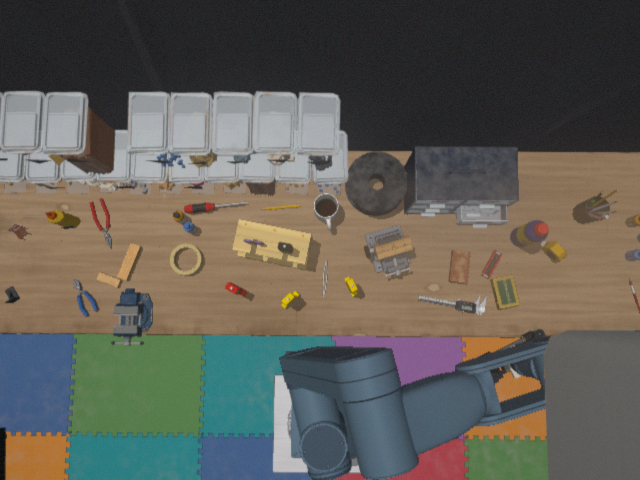

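Side: the black gauge stands in the rack at about (290,250), scissors at (264,277), vise block about (338,210). Top: gauge (286,247), rack (272,244), block (393,249). Enlarging both.

```bash
python3 - <<'E'
from h import *
t=cv2.imread("pics/top0.png");s=cv2.imread("pics/side0.png")
a=cv2.resize(t[205:305,225:425],None,fx=4,fy=4,interpolation=cv2.INTER_CUBIC)
b=cv2.resize(s[180:345,220:380],None,fx=3.6,fy=3.6,interpolation=cv2.INTER_CUBIC)
cv2.imwrite("pics/tc.png",a);cv2.imwrite("pics/sc.png",b)
E
```

```text
(no output)
```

View pics/tc.png

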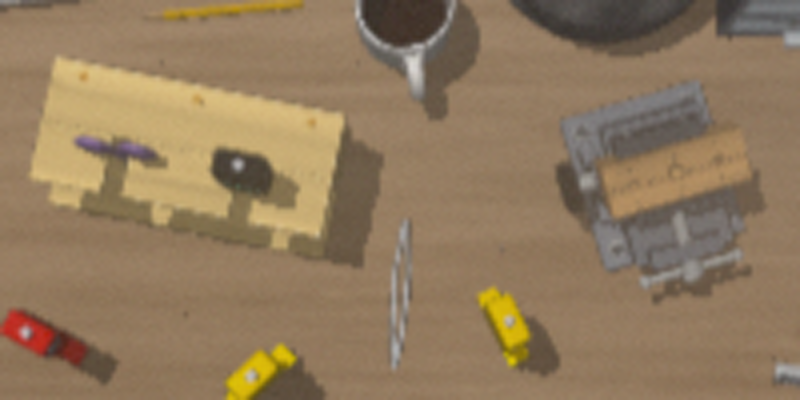

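View pics/sc.png

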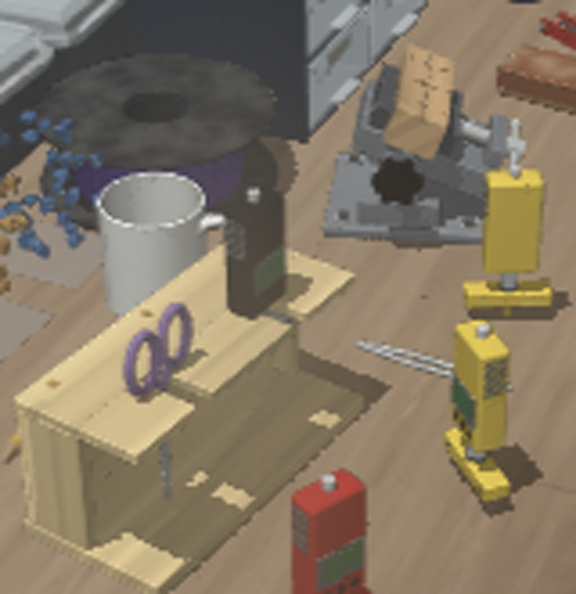

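Top crop: the rack's back edge runs from (57,58) to (345,115), gauge stub at (237,163), recess at (676,168). Side crop: stub (253,194), block face about (425,95). I need one closer mosaic for the corners.

```bash
python3 - <<'E'
from h import *
t=cv2.imread("pics/top0.png");s=cv2.imread("pics/side0.png")
def c(i,x,y,w,h,k): return cv2.resize(i[y:y+h,x:x+w],None,fx=k,fy=k,interpolation=cv2.INTER_CUBIC)
a=c(t,370,232,45,30,8.8889); b=c(s,320,188,40,30,10)
g1=c(t,272,232,40,30,10); g2=c(s,275,228,40,33,10)
o=np.zeros((600,800,3),np.uint8)
for im,x,y in((a,0,0),(b,400,0),(g1,0,300),(g2,400,300)):
    im=im[:300,:400]; o[y:y+im.shape[0],x:x+im.shape[1]]=im
cv2.imwrite("pics/m.png",o)
E
```

```text
(no output)
```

View pics/m.png

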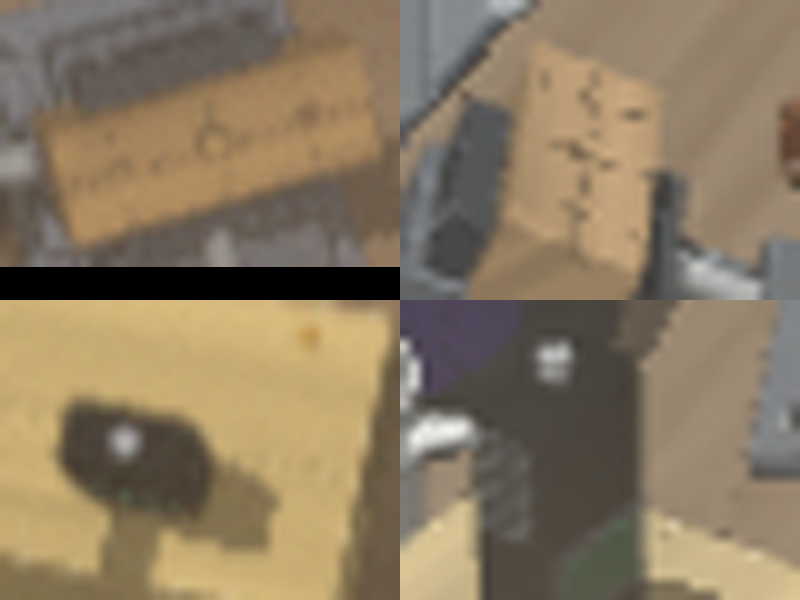

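Mosaic: top-view block corners at (42,118), (357,40), (380,160), (80,245) with the recess at (213,142). In the side view the corners are (535,42), (662,92), (640,270), (510,212) with the recess at (578,150). The stub is at (124,441) in top and (555,350) in side. Fitting these points now.

```bash
cat > fit.py <<'E'
from h import *
from scipy.optimize import least_squares
T={'fovy':50.4607861746336,'cx':312.3235038769199,'cy':240.5199035631706,'eye':np.array([113.1304212,1005.88823689,787.71951959]),'orientation':[-2.12779225,-1.35183184e-03,-2.74052577]}
S,T=T,{'fovy':48.85237893202692,'cx':322.4746744224371,'cy':247.80319586538585,'eye':np.array([358.57275259,-4.77025717,1726.68591698]),'orientation':[-3.02649844,.00644495,-1.56344936]}
px=lambda x,y,ox,oy,k:np.array([(x+.5)/k-.5+ox,(y+.5)/k-.5+oy])
tb=[px(*p,370,232,8.8889) for p in((213,142),(42,118),(357,40),(380,160),(80,245))]
sb=[px(x-400,y,320,188,10) for x,y in((578,150),(510,212),(535,42),(662,92),(640,270))]
L=np.array([[0,0,0],[20.5,56,0],[20.5,-56,0],[-20.5,-56,0],[-20.5,56,0]])
def pts(p): return p[:3]+L@R.from_euler('ZY',[p[3],-p[4]]).as_matrix().T
def res(p,c=0):
    P=pts(p); return np.concatenate([proj(T,a)-b for a,b in zip(P,tb)]+[proj(S,a)-b for a,b in zip(P,sb)]).ravel()
if __name__=="__main__":
    r0,e=tri(T,tb[0],S,sb[0]); print("recess tri",r0,e)
    for n,a,b in zip("abcd",tb[1:],sb[1:]): print(n,*tri(T,a,S,b))
    f=least_squares(res,[*r0,0.2,.3],loss='soft_l1'); print("fit",f.x.round(3)); print(f.fun.reshape(-1,2).round(2).tolist())
    st=tri(T,px(124,141,272,232,10),S,px(155,49,275,228,10)); print("stub",st, plane(T,*px(124,141,272,232,10),195))
    q=lambda x,y:px(x,y,225,205,4); w=lambda x,y:px(x,y,220,180,3.6)
    A,B,C=[plane(T,*q(*p),110) for p in((57,58),(345,115),(32,178))]
    print("rack",A,B,C,np.linalg.norm(A-B),"yaw",np.arctan2(*((A-B)[:2]*[-1,1])))
    print([plane(S,*w(*p),110) for p in((18,400),(140,458),(355,272))])
    print(robot.current_t())
E
python3 fit.py
```

```text
recess tri [ 548.95316972 -210.95031243  111.57976885] 3.043906256701584
a [ 551.7249501  -152.32238189  120.58772096] 5.516018985391
b [ 582.82304255 -260.72573619  116.6175361 ] 0.21327117171439444
c [ 544.19520175 -269.86384816  103.41341136] 3.451779539684508
d [ 513.52443463 -165.68103144  103.30038949] 2.773593382804207
fit [ 5.48171e+02 -2.11794e+02  1.11196e+02  2.86000e-01  3.60000e-01]
[[0.11, -0.2], [0.32, 1.25], [-0.12, 0.03], [0.21, -0.99], [-0.83, -0.6], [0.89, 0.1], [-0.65, 0.59], [0.12, -0.43], [0.28, -0.35], [0.08, 0.16]]
stub (array([541.8325038 , 119.18395092, 196.30671693]), np.float64(1.7658613056548056)) [541.15748518 118.96592113 195.        ]
rack [633.24339966 267.04587209 110.        ] [590.03469315  43.19512367 110.        ] [539.4625513  283.93857892 110.        ] 227.98278419428678 yaw -0.19067955925986688
[array([631.74553613, 268.40876645, 110.        ]), array([538.14889328, 288.04629484, 110.        ]), array([497.94573855,  59.5460723 , 110.        ])]
0.1
```

```bash
python3 - <<'E'
from h import *
yaw=-0.187; g=np.array([541.3,119.1]); o=[np.pi,0,yaw]
robot.move_linear([241,-494,330],speed=250)
robot.move_gripper(0.72)
robot.move_ptp([*g,290],o)
print(robot.current_qpos())
robot.move_linear([*g,153],o,speed=120,f_stop=8)
d=cam("side"); e=cam("top")
robot.move_gripper(0.0)
print(robot.current_t(),robot.current_tcp_pos(),robot.current_eef_rot(),robot.current_gripper_width()*93,robot.current_finger_force(),robot.current_contact_force())
d2=cam("side")
k=lambda i:cv2.resize(i["img"][190:290,250:350],(400,400),interpolation=cv2.INTER_CUBIC)
cv2.imwrite("pics/grip.png",np.hstack([k(d),k(d2)]))
E
```

```text
[ 1.40940801e-02  2.29315039e-01  1.40047385e+00 -2.84522403e-04
  1.51163564e+00  1.77279423e+00]
5.7083 [541.32991967 119.05357977 153.05965987] [ 3.14154012e+00 -7.05303877e-05 -1.86977083e-01] 39.68077264648375 29.97694104909897 [0.24560746 0.22550799 0.56172893]
```

View pics/grip.png

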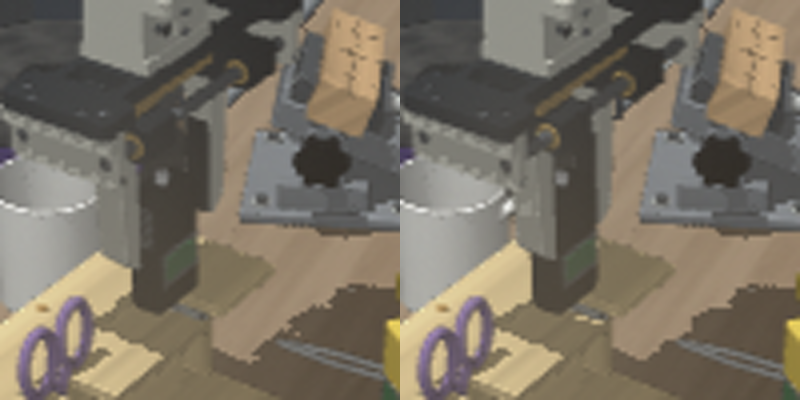

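The pads hold the ribbed sides (width 39.7 mm) and the gauge is upright. Next I lift it 3 mm, draw it out and raise it.

```bash
python3 - <<'E'
from h import *
yaw=-0.187; p=np.array(robot.current_tcp_pos()); d=np.array([-np.cos(yaw),-np.sin(yaw),0])
print(robot.move_linear(p+[0,0,3],speed=20,f_stop=12), robot.current_contact_force())
p=p+[0,0,3]
for s in (20,40,66):
    print(s,robot.move_linear(p+d*s,speed=60,f_stop=12),robot.current_contact_force(),robot.current_gripper_width()*93,robot.current_finger_force())
robot.sleep(.2)
q=np.array(robot.current_tcp_pos()); robot.move_linear(q+[0,0,110],speed=150)
print(robot.current_tcp_pos(),robot.current_contact_force(),robot.current_ft_torque(),robot.current_t())
a=cam("side");b=cam("top")
from h import proj
o=[]
for c in(a,b):
    u,v=proj(c,np.array(robot.current_tcp_pos())+[0,0,-20]).astype(int); o.append(cv2.resize(c["img"][v-40:v+40,u-40:u+40],(400,400),interpolation=cv2.INTER_CUBIC)); print(u,v)
cv2.imwrite("pics/lift.png",np.hstack(o))
E
```

```text
False [ 0.25718385  0.12956286 -1.92051841]
20 False [ 0.55466392  0.31754927 -1.22729104] 40.013982380968365 29.975525736808777
40 False [ 0.23114158 -0.96392553 -1.52046855] 39.59256763855917 29.97545689344406
66 False [ 0.25044013  0.51546762 -1.92459015] 40.08099989038476 29.975492656230927
[476.20419658 131.24857597 265.16479772] [-0.26417029 -0.07024358 -1.62561059] [-0.00440835 -0.03810426  0.05026919] 8.6917
315 221
277 266
```

View pics/lift.png

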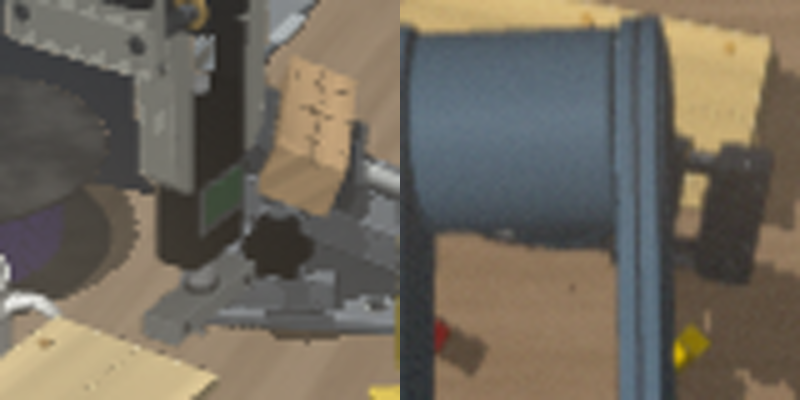

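The gauge hangs upright in the fingers: neck at (202,275) in the left crop, foot below it. Moving over the recess to a stand-off.

```bash
cat > tgt.py <<'E'
from fit import *
C=np.array([548.4,-211.6,111.3]); 
def pose(h,c=C,yaw=.286,tilt=.36,dx=0,dy=0):
    Rw=R.from_euler('ZY',[yaw,-tilt]); 
    return c+Rw.apply([dx,dy,73.06+h]),(Rw*R.from_euler('x',np.pi)).as_euler('xyz')
E
python3 - <<'E'
from tgt import *
p,o=pose(60); print(p,o,robot.inverse_kinematics(p,o))
robot.move_ptp([480,60,300],[np.pi,0,-.187]) 
robot.move_ptp(*pose(70)); robot.move_linear(*pose(24),speed=80,f_stop=8)
robot.sleep(.3)
print(robot.current_tcp_pos(),robot.current_eef_rot(),robot.current_contact_force(),robot.current_t())
a=cam("side");b=cam("top")
np.savez("st.npz",a=a["img"],b=b["img"])
Rw=R.from_euler('ZY',[.286,-.36]); foot=C+Rw.apply([0,0,24])
for z in((0,0,12),(0,32,12),(0,32,0),(-9,32,0),(-9,-32,0),(-9,-32,12),(9,32,0),(0,0,-14)): print(z,proj(S,foot+Rw.apply(z)).round(1))
cv2.imwrite("pics/st.png",cv2.resize(a["img"][165:235,300:380],(800,700))[:600])
E
```

```text
[ 503.43039581 -224.82384078  235.83043136] [ 3.14159265 -0.36        0.286     ] [-0.84591083  0.10103817  1.74631881  0.35528803  1.15977123  0.31773051]
[ 515.6561483  -221.53714894  202.59775738] [ 3.14078815 -0.36038978  0.28597371] [ 0.30001667 -0.24175894 -1.92007744] 11.4417
(0, 0, 12) [343.  192.3]
(0, 32, 12) [342.2 197.4]
(0, 32, 0) [340.6 200.9]
(-9, 32, 0) [343.6 202.1]
(-9, -32, 0) [345.  191.9]
(-9, -32, 12) [346.6 188.4]
(9, 32, 0) [337.6 199.8]
(0, 0, -14) [339.5 199.8]
```

View pics/st.png

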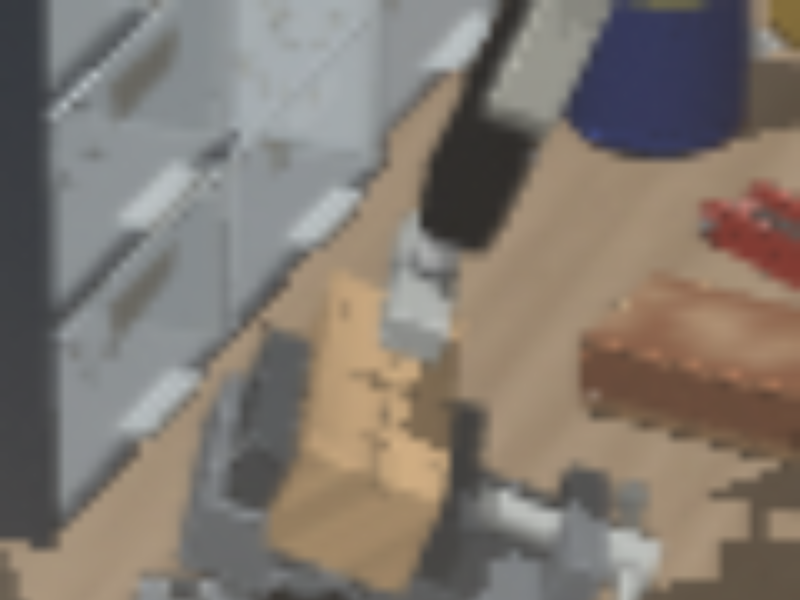

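Near end of the foot's lower corners at (338.1,199.1) and (343.3,200.4), against (337.6,199.8) and (343.6,202.1) predicted, so within about 1 px. Descending with force readings to check that the probe enters the recess.

```bash
cat >> tgt.py <<'E'
def F(k=8,**kw):
    f=[];m=[]
    for _ in range(k): f.append(robot.current_contact_force()); m.append(robot.current_ft_torque()); robot.sleep(.02)
    Rw=R.from_euler('ZY',[.286,-.36]).inv()
    return np.r_[Rw.apply(np.mean(f,0)),1000*Rw.apply(np.mean(m,0))].round(2)
E
python3 - <<'E'
from tgt import *
b=F(15); np.save("b.npy",b); print(b)
for h in(16,12,10,8):
    s=robot.move_linear(*pose(h),speed=40,f_stop=6); print(h,s,F()-b)
    if s: break
print(robot.current_t())
E
```

```text
[-4.8000e-01 -4.0000e-02 -1.6100e+00  1.6810e+01  2.9279e+02 -1.0920e+01]
16 False [ -0.17   0.39   0.35 -20.44 -18.07  -0.49]
12 False [  0.28  -0.12   0.12 -25.04   8.78  -2.92]
10 False [ 0.15  0.4  -0.33  3.28  7.36 -4.12]
8 False [ 0.08 -0.14  0.13 10.47 20.92 11.64]
13.425
```

```bash
python3 - <<'E'
from tgt import *
b=np.load("b.npy"); Rw=R.from_euler('ZY',[.286,-.36]).inv()
s=robot.move_linear(*pose(4),speed=30,f_stop=6); print(s,F()-b)
p0=pose(4)[0]
for dx,dy in((0,7),(0,-7),(7,0),(-7,0)):
    s=robot.move_linear(*pose(4,dx=dx,dy=dy),speed=15,f_stop=2.5)
    print(dx,dy,s,Rw.apply(np.array(robot.current_tcp_pos())-p0).round(2),F(4)-b)
    robot.move_linear(*pose(4),speed=30)
print(robot.current_t())
E
```

```text
False [ -0.24  -0.05   0.24 -41.13 -14.94  12.5 ]
0 7 True [-0.46  3.47 -0.26] [-5.0000e-02 -1.6900e+00  1.2600e+00 -4.6209e+02 -4.3080e+01 -1.0060e+01]
0 -7 True [-0.76 -4.61 -0.79] [   0.34   -0.14    1.21 -100.76 -129.74   21.31]
7 0 True [ 2.41  0.44 -0.65] [   0.37   -0.52    1.06  -98.31 -109.     -6.48]
-7 0 False [-6.85  0.06  0.  ] [   1.11    0.48   -0.67   74.02 -421.49  -16.67]
17.0333
```

```bash
python3 - <<'E'
from tgt import *
b=np.load("b.npy"); P=lambda *a:print(*a,flush=True)
P(F()-b)
def scan(ax,vals,mi):
    for v in vals:
        robot.move_linear(*pose(4,**{ax:v}),speed=20); f=F(5)-b; P(ax,v,f[[0,1,3,4]])
        if abs(f[mi])>150: break
    robot.move_linear(*pose(4),speed=30)
scan('dy',(-3,-4,-5,-6),3)
scan('dx',(-2,-3,-4,-5),4)
scan('dx',(2,3,4,5,6),4)
print(robot.current_t())
E
```

```text
[-1.500e-01  1.000e-02  1.100e-01 -7.250e+00 -1.641e+01  8.520e+00]
dy -3 [ -0.31  -0.02 -13.43   2.49]
dy -4 [  0.05   0.05   3.93 -18.31]
dy -5 [ 0.14  0.64  6.66 -5.5 ]
dy -6 [-2.5000e-01  2.7800e+00  5.6624e+02  1.0712e+02]
dx -2 [ 0.14  0.27 -7.29  6.91]
dx -3 [ 1.000e-02 -2.000e-01 -2.135e+01 -2.040e+01]
dx -4 [ -0.32   0.16 -10.82   1.87]
dx -5 [-0.23  0.16 13.33 21.4 ]
dx 2 [ -0.06  -0.22 -18.76  -3.37]
dx 3 [-1.1100e+00  7.0000e-02  2.8690e+01  3.2972e+02]
21.4667
```

Wall contacts put the recess centre at dx ≈ -1.9, dy ≈ -1.0. Descending there in small steps.

```bash
python3 - <<'E'
from tgt import *
b=np.load("b.npy")
robot.move_linear(*pose(4,dx=-1.9,dy=-1),speed=20); b2=F(10); np.save("b2.npy",b2); print(b2-b)
for h in(2,1,0,-1,-2,-3,-4,-4.5,-5,-5.5,-6):
    s=robot.move_linear(*pose(h,dx=-1.9,dy=-1),speed=15,f_stop=5); f=F(5)-b2; print(h,s,f[[0,1,2,3,4]],flush=True)
    if f[2]>2.5: break
print(robot.current_t())
E
```

```text
[-0.03  0.16  0.07 -0.52  5.45 10.29]
2 False [  0.24  -0.23   0.51 -46.8  -15.02]
1 False [ -0.2   -0.71   0.82 -79.69 -60.7 ]
0 False [   0.16   -0.18    1.34 -102.83  -96.86]
-1 False [  0.39  -0.46   1.52 -73.62 -80.61]
-2 False [  0.07  -0.21   3.32  20.05 -22.1 ]
23.5917
```

```bash
python3 - <<'E'
from tgt import *
b=np.load("b2.npy")
print(F(15)-b)
for h in(-2.25,-2.5,-2.75,-3,-3.25,-3.5):
    s=robot.move_linear(*pose(h,dx=-1.9,dy=-1),speed=10,f_stop=5); f=F(8)-b; print(h,s,f,flush=True)
    if f[2]>5: break
print(robot.current_t(), robot.current_tcp_pos(),robot.current_eef_rot(),pose(h,dx=-1.9,dy=-1))
a=cam("side"); cv2.imwrite("pics/pr.png",cv2.resize(a["img"][165:225,300:380],(800,600),interpolation=cv2.INTER_CUBIC))
E
```

```text
[ -0.27  -0.32   3.75  51.53 -15.17   1.1 ]
-2.25 False [ -0.48   0.54   7.6  291.21 122.94  -7.92]
24.225 [ 523.02581186 -220.146922    177.20248602] [ 3.14126892 -0.36008212  0.2862906 ] (array([ 523.04485193, -220.0983192 ,  176.90153304]), array([ 3.14159265, -0.36      ,  0.286     ]))
```

View pics/pr.png

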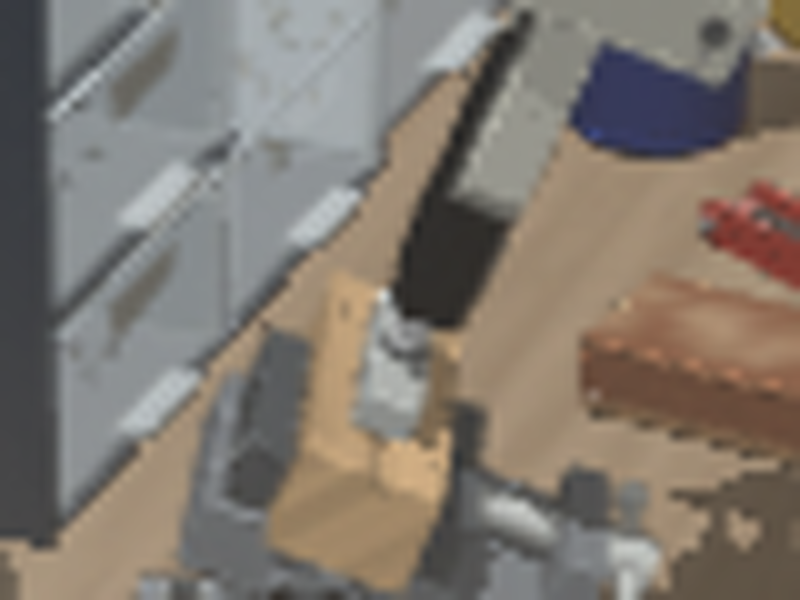

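The foot lies on the face around the middle recess, near end at about (390,420), with 7.6 N. I back off slightly and rock it about both axes to find the flat attitude from the force response.

```bash
cat >> tgt.py <<'E'
def pose2(h,ax=0,ay=0,dx=-1.9,dy=-1.):
    R0=R.from_euler('ZY',[.286,-.36]); Rw=R0*R.from_euler('xy',[ax,ay])
    return C+R0.apply([dx,dy,h])+Rw.apply([0,0,73.06]),(Rw*R.from_euler('x',np.pi)).as_euler('xyz')
E
python3 - <<'E'
from tgt import *
b=np.load("b2.npy"); h=-2.05
for ax,ay in((0,0),(.012,0),(.024,0),(0,0),(-.012,0),(-.024,0),(0,0),(0,.03),(0,.06),(0,0),(0,-.03),(0,-.06),(0,0)):
    s=robot.move_linear(*pose2(h,ax,ay),speed=10,f_stop=7); f=F(5)-b; print(ax,ay,s,f[:5],flush=True)
    if f[2]>14: robot.move_linear(*pose2(h+.5),speed=10)
print(robot.current_t())
E
```

```text
0 0 False [-1.2100e+00  6.0000e-02  6.6300e+00  2.2688e+02  3.9990e+01]
0.012 0 False [ -0.93   1.71   8.45 292.92  50.11]
0.024 0 False [ -0.88   2.71  11.02 428.5  176.48]
0 0 False [ -0.74   1.26   7.96 434.81   9.63]
-0.012 0 False [ -1.2    1.38  10.27 653.15 111.73]
-0.024 0 False [ -1.14   1.99  13.13 819.48 224.23]
0 0 True [   0.51   -0.97    4.31 -184.12 -293.78]
0 0.03 False [ -1.15  -0.69   7.92   9.2  285.52]
0 0.06 False [ -1.27  -0.44   9.87  83.6  359.76]
0 0 False [ -1.52  -0.67   7.42  22.84 339.3 ]
0 -0.03 False [ -1.09  -0.52   8.49 109.57 276.82]
0 -0.06 False [-1.4800e+00  1.8000e-01  1.0360e+01  2.2534e+02  3.5206e+02]
0 0 False [ -1.65  -0.46   7.81  82.43 295.62]
29.85
```

The force is lowest at the nominal attitude on both axes, so the foot is flat, and it presses with about 7.8 N. One last check, then hand in.

```bash
python3 - <<'E'
from tgt import *
b=np.load("b2.npy"); robot.sleep(.5)
print(F(10)-b,robot.current_gripper_width()*93,robot.current_finger_force(),np.abs(robot.current_joint_vel()).max(),robot.current_t())
print(robot.hand_in())
E
```

```text
[ -1.3   -0.49   8.23  86.88 217.58  16.34] 39.777623731166805 29.999782741069794 0.0014964658860091465 30.5167
the job is handed in; nothing more can be done
None
```

I handed the job in at 30.5 s with the gauge still in the fingers, pressing on the block with about 8 N; the hand-in gave no verdict, and probe in the middle recess and foot flat are inferred from the force readings.

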